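# Close up the carton row and hold the end stop for fastening

## Robot

A 7-joint arm with a two-finger parallel gripper is mounted at the origin on the work surface. World frame = base frame: x ahead of the robot, y to its left, z up, the work surface at z = 0. Lengths are in m, angles in rad, forces in N, time in s.
With the tool pointing down it reaches from about 0.4 to 0.875 m from the base axis. Payload 19.3 kg.
Tool frame: the origin (TCP) lies on the centre line of the jaws, within the pads' length; the fingertips stand 14 mm ahead of it and the grasp point (between the pads) lies 5 mm behind it; z points along the fingers, y is the line along which they close (so a half turn about z gives the same grasp; the last joint's range is limited). The gripper opens to 85 mm and grips with 20 to 120 N. Pads are 22 mm wide; open, the fingers measure 114 mm over their backs; the gripper's body (76 mm by 85 mm) begins 54 mm behind the grasp point. The pads swing forward as they close: fully open they stand 13 mm farther back than shut.
Start: joints at [-1.297, 0.521, -0.036, 1.599, 0.021, 1.021, -0.113], TCP at [0.211, 0.588, 0.245] pointing down, gripper open.
Joint ranges: [-2.91, 2.91], [-0.3, 2.13], [-1.5, 1.42], [0.17, 2.43], [-1.26, 4.41], [0.16, 1.93], [-2.52, 2.52]. Speed limits (rad/s): [1.89, 1.89, 2.39, 2.39, 3.01, 3.01, 3.01].

## Interface

Orientations are given as [roll, pitch, yaw] about the fixed x, y, z axes, in that order (R = Rz(yaw) Ry(pitch) Rx(roll)).
In Python, from workcell import bot, grab_frame, regions_of gives the robot as it stands. The module is installed in compiled form; this text tells all that it offers.
- The arm moves only by the tool play_rows, never from a script. Its argument "plan" is a list of rows, each a list of 3 entries, a list of its own where there are three numbers: the shift along the tool's x, y, z in units of 2.5 cm (1.0 is 2.5 cm), then the turn, a rotation vector about the tool's x, y, z in units of 0.15 rad (1.0 is 0.15 rad), then the closure, from -1 (fully open) to 1 (shut). In form: [[[tx, ty, tz], [rx, ry, rz], jaw], ...]. A call has 1 to 20 rows; each row shifts and turns the commanded pose from where the row before left it, along the tool's axes as they then stand; what a row does not reach is not made up. A row lasts 1/8 s, in which the tool goes at most 62.5 mm and 10.7 degrees, less where a joint would pass 70% of its speed; a pose out of reach is approached as far as the arm can. A call with a number of a shift or a turn outside -1 to 1 is refused whole. A call with a gripper value outside its range is refused whole. The fingers move at their own pace and stop on an object; "newtons" is the grip in N (left out, the last holds). Time passes only in rows, so rows that do not move let the fingers close. It gives the time, the measured TCP pose, the force, the opening and the grip force at its end, in the units of the state.
- bot.observe(): the state, without advancing time (a new reading comes with each control period).
- grab_frame(name): name is "side" or "top" or "wrist"; returns a dict with "pixels" (384x512x3 uint8, red, green, blue), "depth" (384x512 float32, m along the optical axis (not along the pixel's ray), 0 where there is no reading), "camera_matrix" (3x3 intrinsics, pixels), "R" (3x3) and "t" (3): a world point X has camera coordinates R X + t. Camera axes: x right, y down, z forward; pixel columns grow to the right and rows downward; lengths in m; the calibration is good to about 2 mm. A picture is of the moment at which its call begins.
- bot.job_done(): hands the job in; it is judged then, once.
Trained networks look in the newest picture that a camera, given by its name, has taken for a name from the list of things; names that differ only in an ending like _2 or _b are one class to them, and where a whole thing is asked for, a point or a joint stands for the part that bears it (a point fixed in the world has none). Each returns a list of dicts, best first, with "p" (0 to 1); they miss things now and then, are a little off and sometimes report something else, mostly with a low value. They report only what shows in the picture. A call takes as long as a camera call. They do not tell look-alikes from the thing itself.
- regions_of(thing, camera): "mask" (384x512 bool, what is visible of it) and "box" ([left, top, right, bottom] in pixels, round what is visible of it).
The state is a dict: "clock": time; "qpos": joint angles; "qd": joint speeds; "joint_efforts": joint torques, N m; "position": TCP position; "tool_rot": TCP orientation; "force": force on the tool from outside, world axes, zero at the start; "moment": the same for the moment, N m; "grip_width": finger opening in m; "finger_force": force on a finger pad.
Only numpy, scipy, OpenCV 4.12 (cv2) and the standard library are available. Lean on these libraries where they do the work, as an engineer would, in place of code of your own. Each camera call takes 0.05 s, during which the arm holds its last target. There are 200 camera calls.

## Task

Stand the spare carton upright in the shelf tray at the open end of the row, side by side with the two cartons already there and the same way round, and let go of it. Then take the loose steel end stop, stand it foot down on the tray floor with its flat plate towards the row, and press it along the row against the last carton so that the row closes up against the sprung pusher, using a steady push of about 10 newtons and never as much as 25, so as not to crush the cartons. Finish holding it like that, still gripping the stop and pushing, so that a colleague can screw it down, and leave everything else on the counter where it stands.

Things in the scene. Friction and masses are not known exactly. Their poses are not given: they have to be found in the camera images.
- tray: Grey fixed shelf tray, 80 (x) by 340 (y). Origin: centre of its underside; floor top at z = 8. Cartons stand in a row along y, centred on x = 0, between two lips (inner faces x = +36, -36; tops z = 22). At the +y end a block (y = 145 to 170, 70 high) carries the sprung pusher; the -y end (y = -170) is open, without a wall. Turned by up to 0.15 rad either way.
- pusher (a joint): Travel in m of the sprung pusher plate along the tray's +y: 0 at rest, up to 0.045. Spring 350 N per m, no preload, so a push of 10 N on the row moves it some 22 to 35 mm (the cartons' friction takes up to about 2 N, or gives it back if the push was eased off). The stop's foot rubs on the tray floor too if it is pressed down: what counts is the push that reaches the row.
- pusher_face (a point): Middle of the pusher plate's flat face, the face towards the row (towards the tray's -y), 40 above the tray floor; plate 64 wide, 74 high, 6 thick. With the pusher at rest this face is at y = 90 of the tray.
- carton_a: Brown cardboard carton, 60 (its x) by 45 (its y, along the row) by 80 high, about 100 g, paper label on both 45 wide faces. Origin: centre of its underside, z up. Stands in the tray next to the pusher, loose, a few mm from it. It looks the same turned by half a turn.
- carton_b: Carton just like carton_a (60 x 45 x 80, origin at the centre of its underside), standing in the tray next to carton_a on the open side, a few mm from it.
- carton_c: The spare carton, just like carton_a (60 x 45 x 80, origin at the centre of its underside), standing upright on the counter between the robot and the tray, left or right. Its 60 mm x direction goes across the tray, its 45 mm y direction along the row.
- end_stop: Loose steel end stop, 250 g, standing between robot and tray, on the other side from carton_c. Origin: centre of its underside, z up. Foot 56 x 56 x 6; flat plate 56 wide (x), 80 high, 6 thick, outer face at y = +28; behind it a web to grip, x = -6 to 6, y = -24 to 22, up to z = 82. In the tray its +y (plate) must face the tray's +y; at the start it is within 0.65 rad of that.
- tape: Bystander: clear roll of tape lying flat, 60 across, 19 high. Origin: centre of its underside.
- screwdriver: Bystander: screwdriver lying on the counter at the right.
- squat_box: Bystander: square squat cardboard box, 85 x 85 x 45 high. Origin: centre of its underside.
- glue: Bystander: white bottle, 48 across, 120 high, beyond the tray. Origin: centre of its underside.
- clip_jar: Bystander: clear jar, 64 across, 75 high, at the left. Origin: centre of its underside.
- pen_pot: Bystander: black open pot, 76 across, 100 high, beyond the tray. Origin: centre of its underside.
- stapler: Bystander: stapler lying on the counter at the left, 130 long, about 45 high. Origin: centre of its underside.
There are look-alikes about, which are no part of the job. Leave any turquoise look-alike of the carton_b alone. Leave any purple look-alike of the carton_c alone.

How it is judged:
On the way:
1. the spare carton stands upright in the tray beside the other two, in line with them and let go (x of carton_c in the frame of tray between -0.01 and 0.01 m and z of carton_c in the frame of tray between 0.003 and 0.013 m and angle between each of carton_c, carton_a, carton_b's own z axis and vertical below 0.1 rad and x of carton_a in the frame of tray between -0.01 and 0.01 m and z of carton_a in the frame of tray between 0.003 and 0.013 m and x of carton_b in the frame of tray between -0.01 and 0.01 m and z of carton_b in the frame of tray between 0.003 and 0.013 m and y of carton_c in the frame of carton_b between -0.075 and -0.04 m and angle between the y axis of carton_c and the y axis of carton_b, either way round below 0.25 rad and contact force between the fingers and carton_c below 0.1 N and linear speed of carton_c below 0.02 m/s), for 0.2 s.
At the end, for the whole second after the job is handed in: Cartons upright, on the floor, within 10 mm of the centre line, straight to 0.12 rad, 45 mm apart within 4 mm. End stop upright, straight (0.12 rad), 6 mm or less off the floor, 12 mm off centre, gripped, pressing the spare carton with 6 to 15 N; pusher in over 8 mm; robot not touching that carton (x of carton_a in the frame of tray between -0.01 and 0.01 m and z of carton_a in the frame of tray between 0.003 and 0.013 m and angle between each of carton_a, carton_b, carton_c's own z axis and vertical below 0.1 rad and x of carton_b in the frame of tray between -0.01 and 0.01 m and z of carton_b in the frame of tray between 0.003 and 0.013 m and x of carton_c in the frame of tray between -0.01 and 0.01 m and z of carton_c in the frame of tray between 0.003 and 0.013 m and y of carton_b in the frame of carton_a between -0.049 and -0.041 m and y of carton_c in the frame of carton_b between -0.049 and -0.041 m and angle between the y axis of each of carton_a, carton_b, carton_c, end_stop and the y axis of tray, either way round below 0.12 rad and x of end_stop in the frame of tray between -0.012 and 0.012 m and z of end_stop in the frame of tray between 0.003 and 0.014 m and angle between end_stop's own z axis and vertical below 0.12 rad and contact force between end_stop and carton_c between 6 and 15 N and contact force between the fingers and end_stop above 1 N and contact force between each of the arm, the fingers and carton_c below 0.1 N and value of joint pusher above 0.008 m and linear speed of end_stop below 0.02 m/s); the arm keeps its last pose, push and grip.
It fails at once if the end stop presses on the spare carton with 25 N or more (contact force between end_stop and carton_c above 25 N).
It fails at once if a bystander is moved by more than 30 mm (distance of any of tape, screwdriver, squat_box, glue, clip_jar, pen_pot, stapler from where it was at the start of the episode above 0.03 m).
It also fails if it takes over 56 s, if anything falls off the work surface, if the arm or the gripper's body presses on something with over 40 N, if the wrist force passes 120 N, or if a joint passes its speed limit or range.

## Working session

There is one attempt and no reset: what is moved stays moved. The work goes in short steps, Python scripts to look and compute and a tool call to move; the robot and the scene stay as the last step left them, time stands still between calls to the robot, and variables do not carry over. Pictures are saved under pics/ and viewed, at most 10 in all, crops included, and the job is handed in when it is done.

Besides the shell and the picture viewer there is one more tool, called after ">>>" by a JSON object that holds its "fn" and its "kwargs". play_rows: Moves the arm, as the interface text tells. Its arguments: {"type":"object","properties":{"plan":{"type":"array"},"newtons":{"type":"number"}},"required":["plan"]}

```bash
mkdir -p pics
cat > h.py <<'E'
import numpy as np, cv2
from workcell import bot, grab_frame, regions_of
def pts(f,mask=None):
    d=f["depth"]; K=f["camera_matrix"]; v,u=np.nonzero((d>0)&(mask if mask is not None else True))
    z=d[v,u]; c=np.stack([(u-K[0,2])/K[0,0]*z,(v-K[1,2])/K[1,1]*z,z],1)
    return (c-f["t"])@f["R"]
def top(P,lo,hi):
    Q=P[(P[:,2]>lo)&(P[:,2]<hi)]
    r=cv2.minAreaRect((Q[:,:2]*1000).astype(np.float32)); return len(Q),np.round(r[0],1),np.round(r[1],1),round(r[2],1)
E
python3 - <<'E'
from h import *
np.set_printoptions(precision=3,suppress=True)
print(bot.observe())
ims=[]
for c in ["top","side"]:
    f=grab_frame(c); ims.append(f["pixels"]); print(c,"cam",-f["R"].T@f["t"])
    for n in ["tray","pusher_face","carton_a","end_stop","tape","squat_box","glue","clip_jar","pen_pot","stapler","screwdriver"]:
        for r in regions_of(n,c):
            P=pts(f,r["mask"]); print(n,round(r["p"],2),r["box"],len(P),np.median(P,0) if len(P) else '', np.percentile(P[:,2],98) if len(P) else '')
cv2.imwrite("pics/top.png",ims[0][...,::-1]);cv2.imwrite("pics/side.png",ims[1][...,::-1])
E
```

```text
{'clock': 0.0, 'qpos': array([-1.297,  0.522, -0.036,  1.6  ,  0.021,  1.021, -0.113]), 'qd': array([ 0.001, -0.   , -0.001, -0.001, -0.001, -0.001,  0.001]), 'joint_efforts': array([  0.   , -92.712,   1.98 , -36.992,   0.018,   0.008,  -0.   ]), 'position': array([0.211, 0.588, 0.245]), 'tool_rot': array([-3.14 ,  0.   ,  2.798]), 'force': array([ 0.352,  0.149, -0.119]), 'moment': array([ 0.013,  0.002, -0.025]), 'finger_force': 0.0, 'grip_width': 0.0851968865321206}
top cam [0.468 0.012 1.227]
pusher_face 0.62 [219.5, 191.6, 229.6, 195.5] 25 [0.63  0.104 0.05 ] 0.08629650832814269
carton_a 0.86 [242.1, 181.7, 257.8, 206.5] 262 [0.616 0.017 0.087] 0.09140732111125913
carton_a 0.8 [170.1, 162.3, 191.0, 185.7] 344 [0.691 0.242 0.078] 0.08337482014613115
carton_a 0.72 [193.3, 232.5, 224.0, 256.3] 331 [0.455 0.156 0.079] 0.08324548511106848
carton_a 0.69 [160.5, 229.4, 186.3, 251.6] 349 [0.473 0.266 0.079] 0.08328708073903852
carton_a 0.51 [230.1, 181.9, 243.3, 203.3] 295 [0.623 0.066 0.087] 0.09145389515254257
carton_a 0.41 [243.9, 244.3, 264.9, 261.1] 152 [0.421 0.009 0.018] 0.02233
[... 2062 characters left out ...]
0.68 [270.7, 138.4, 286.6, 170.3] 325 [0.776 0.074 0.058] 0.1202091407467456
clip_jar 0.56 [190.5, 118.0, 206.1, 143.3] 404 [0.667 0.362 0.053] 0.0794239847778051
clip_jar 0.21 [235.4, 169.0, 237.2, 177.6] 13 [0.608 0.099 0.083] 0.09072148194030341
pen_pot 0.65 [306.4, 167.9, 332.9, 205.3] 769 [ 0.776 -0.098  0.068] 0.10179945816144792
stapler 0.85 [117.2, 156.6, 158.3, 176.9] 566 [0.417 0.388 0.033] 0.04970612135913077
screwdriver 0.58 [279.1, 322.9, 347.0, 331.1] 434 [ 0.459 -0.406  0.023] 0.028865763843391307
screwdriver 0.54 [247.0, 249.7, 276.0, 288.9] 654 [ 0.447 -0.186  0.037] 0.08411785722683215
screwdriver 0.34 [245.7, 175.2, 268.0, 208.2] 601 [0.61  0.003 0.072] 0.09179261044610228
```

Run:
```python
import cv2
a=cv2.imread("pics/top.png")[120:290,110:400]; b=cv2.imread("pics/side.png")[110:340,110:390]
b=cv2.resize(b,(290,238))
cv2.imwrite("pics/v1.png",cv2.resize(cv2.vconcat([a]),None,fx=2.7,fy=2.7,interpolation=cv2.INTER_CUBIC))
```

```text
(no output)
```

View pics/v1.png

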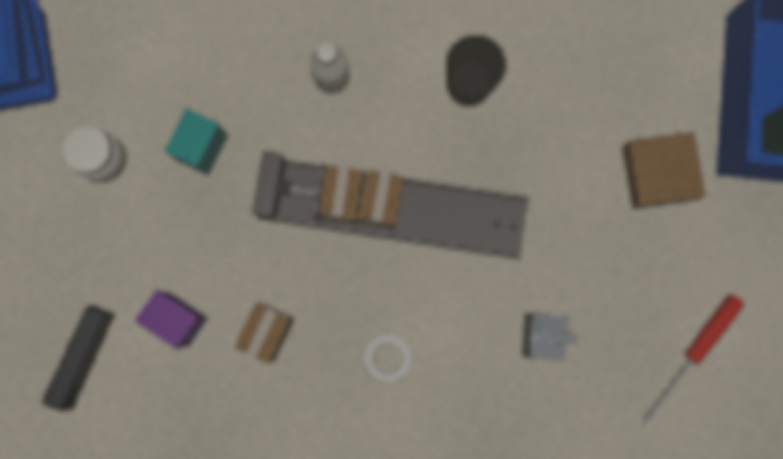

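Run:
```python
from h import *
np.set_printoptions(precision=4,suppress=True)
f=grab_frame("top"); P=pts(f)
def box(n,x0,x1,y0,y1,lo,hi):
    Q=P[(P[:,0]>x0)&(P[:,0]<x1)&(P[:,1]>y0)&(P[:,1]<y1)]; print(n,top(Q,lo,hi))
box("c1",.41,.5,.11,.2,.075,.09)
box("c2",.43,.52,.22,.31,.075,.09)
box("c3",.64,.74,.19,.29,.075,.09)
box("stop",.4,.5,-.23,-.14,.07,.09)
box("stopfoot",.4,.5,-.23,-.14,.003,.09)
box("cartons",.55,.68,-.03,.10,.083,.1)
box("blk",.55,.72,.10,.2,.06,.095)
box("tray",.5,.72,-.24,.2,.014,.026)
box("trayall",.5,.72,-.24,.18,.005,.1)
for r in regions_of("carton_a","top"):
    m=r["mask"]; Q=pts(f,m); print(r["box"],f["pixels"][m].mean(0), top(Q,.076,.1))
for r in regions_of("end_stop","top")[:1]:
    Q=pts(f,r["mask"]); print(top(Q,.07,.09),top(Q,0.003,.015))
    H=Q[Q[:,2]>.07]; print((H[np.argsort(H[:,1])]*1000).round()[:, :].tolist())
```

```text
c1 (255, array([458.1, 158.3]), array([45.5, 59.5]), 65.9)
c2 (263, array([473.1, 272.6]), array([60.7, 45.3]), 56.3)
c3 (248, array([693.3, 248.5]), array([45.3, 60. ]), 66.4)
stop (90, array([ 454.1, -188.6]), array([50.5, 51.6]), 85.4)
stopfoot (272, array([ 451.2, -179.4]), array([95.9, 79.5]), 3.6)
cartons (514, array([624.5,  45. ]), array([103.3,  61.1]), 83.6)
blk (188, array([639., 157.]), array([25.1, 79.4]), 80.8)
tray (227, array([615.8,  -0.4]), array([329.1,  81.1]), 81.8)
trayall (2207, array([606.5, -21.9]), array([394.2, 207.5]), 89.9)
[245.0, 183.9, 257.3, 204.5] [109.4399  94.6735  76.9691] (253, array([620.8,  17.4]), array([44.7, 60.6]), 79.1)
[229.6, 180.6, 243.1, 203.6] [109.3085  94.2021  75.9326] (249, array([626.1,  66.2]), array([44.1, 59.4]), 83.1)
[194.8, 230.5, 221.3, 253.8] [112.2848  97.7994  79.8511] (240, array([458.1, 157.6]), array([44.5, 59.2]), 65.2)
[169.7, 162.2, 192.5, 185.8] [53.4846 99.4691 94.5216] (225, array([692.7, 248.5]), array([44.8, 57.8]), 66.4)
[162.3, 230.1, 185.4, 248.6] [ 92.5337  66.8174 101.0702] (250, array([473.6, 272.2]), a
[... 1509 characters left out ...]
.0, 81.0], [456.0, -168.0, 79.0], [462.0, -168.0, 81.0], [450.0, -168.0, 80.0], [478.0, -168.0, 83.0], [437.0, -168.0, 80.0], [440.0, -168.0, 80.0], [434.0, -167.0, 80.0], [443.0, -167.0, 81.0], [453.0, -167.0, 83.0], [482.0, -166.0, 74.0], [462.0, -166.0, 74.0], [472.0, -165.0, 76.0], [475.0, -165.0, 77.0], [478.0, -165.0, 78.0], [466.0, -165.0, 78.0], [453.0, -165.0, 77.0], [430.0, -165.0, 76.0], [446.0, -165.0, 78.0], [459.0, -165.0, 80.0], [440.0, -165.0, 78.0], [443.0, -165.0, 79.0], [469.0, -165.0, 81.0], [456.0, -164.0, 81.0], [437.0, -164.0, 79.0], [450.0, -164.0, 81.0], [434.0, -164.0, 83.0], [443.0, -162.0, 72.0], [437.0, -162.0, 73.0], [430.0, -162.0, 73.0], [434.0, -162.0, 74.0]]
```

The picture shows the spare brown carton at crop pixel (265,332) with the purple look-alike left of it. The stop is at (548,336) with its plate to the left (+y). The tray's open end is on the right. Next I'll fit the tray more finely and plan the first move.

```bash
cat >> h.py <<'E'
def tool(p,yaw): # world target -> rows (round numbers) from the present pose, tool kept pointing down
    pass
def rows(target,yaw,jaw,n=None,start=None):
    s=bot.observe(); p=np.array(s["position"]); y=s["tool_rot"][2]
    if start is not None: p,y=np.array(start[:3]),start[3]
    dy=(yaw-y+np.pi)%(2*np.pi)-np.pi; d=np.array(target)-p
    if n is None: n=int(np.ceil(max(np.linalg.norm(d)/.024,abs(dy)/.145,1)))
    out=[]
    for i in range(n):
        r=np.array(target)-p; k=n-i; st=r/k; R=np.array([[np.cos(y),np.sin(y),0],[np.sin(y),-np.cos(y),0],[0,0,-1]])
        u=np.round(R.T@st/.025,2); tz=np.round(-((yaw-y+np.pi)%(2*np.pi)-np.pi)/k/.15,2)
        p=p+R@u*.025; y-=tz*.15
        out.append("[[%g,%g,%g],[0,0,%g],%g]"%(*u,tz,jaw))
    print(n,"["+",".join(out)+"]"); return (*p,y)
E
python3 - <<'E'
from h import *
np.set_printoptions(precision=4,suppress=True)
from scipy.optimize import minimize
for cam in ["top","side"]:
    f=grab_frame(cam); P=pts(f); best=None
    m=(P[:,0]>.54)&(P[:,0]<.70)&(P[:,1]>-.22)&(P[:,1]<.2)
    Q=P[m]; L=Q[(Q[:,2]>.0045)&(Q[:,2]<.03)]; print(cam,len(L),top(L,0,.1))
    B=Q[(Q[:,2]>.055)&(Q[:,2]<.082)&(Q[:,1]>.1)]; print("blk",top(B,0,.1))
    # upper lip / edges: per-y bins extreme x
    for y0 in np.arange(-.16,-.03,.02):
        b=L[abs(L[:,1]-y0)<.01]; print(round(y0,2),b[:,0].min(),b[:,0].max())
    for nm,yl in(("a",.066),("b",.017)):
        C=Q[(Q[:,2]>.084)&(abs(Q[:,1]-yl)<.023)]; print(nm,top(C,0,.2),C[:,2].mean(),np.median(C[:,:2],0))
    for nm,c,h in(("c",(.458,.158),.075),("stop",(.454,-.192),.004)):
        C=P[(P[:,2]>h)&(np.hypot(P[:,0]-c[0],P[:,1]-c[1])<.045)]; print(nm,top(C,0,.1))
rows((.458,.158,.20),1.147,-1)
E
```

```text
top 1423 (1423, array([618.9, -14.7]), array([158.1, 392. ]), 0.5)
blk (194, array([637.9, 149.9]), array([40.3, 79.7]), 80.7)
-0.16 0.553553624805259 0.6596291533914813
-0.14 0.5535619294945974 0.6953041720499247
-0.12 0.5569147137527999 0.6395686067806361
-0.1 0.5597777166154644 0.6987750244454786
-0.08 0.563439292702166 0.6436363740402326
-0.06 0.5403580305536377 0.6462605049060879
-0.04 0.5699904673768864 0.6732223777391093
a (235, array([627.1,  67.1]), array([46.9, 61.5]), 86.9) 0.08764211923199286 [0.6259 0.0658]
b (229, array([620.9,  17.2]), array([44.2, 59.9]), 79.9) 0.08746950129082291 [0.6194 0.0169]
c (255, array([457.8, 158.1]), array([45.1, 60.1]), 65.6)
stop (225, array([ 461. , -196.8]), array([67. , 70.3]), 84.9)
side 1793 (1793, array([619.5,  -5.1]), array([157.7, 403.7]), 0.1)
blk (218, array([633.8, 133.7]), array([74.1, 80.3]), 84.2)
-0.16 0.5502003733506297 0.6891456392170666
-0.14 0.5510708183869782 0.6918094792591406
-0.12 0.5527185167590886 0.6913503187880626
-0.1 0.5578048467028696 0.6973394946968688
-0.08 0.5440884582492604 0.6985343894853777
-0.06 0.5579
[... 407 characters left out ...]
],[0,0,0.52],-1],[[-0.77,-0.56,0.09],[0,0,0.52],-1],[[-0.81,-0.49,0.09],[0,0,0.52],-1],[[-0.84,-0.43,0.09],[0,0,0.52],-1],[[-0.87,-0.36,0.09],[0,0,0.52],-1],[[-0.9,-0.29,0.09],[0,0,0.53],-1],[[-0.92,-0.22,0.08],[0,0,0.52],-1],[[-0.93,-0.15,0.09],[0,0,0.53],-1],[[-0.94,-0.07,0.08],[0,0,0.52],-1],[[-0.95,-0,0.09],[0,0,0.53],-1],[[-0.94,0.07,0.08],[0,0,0.52],-1],[[-0.93,0.15,0.09],[0,0,0.53],-1],[[-0.92,0.22,0.08],[0,0,0.52],-1],[[-0.9,0.29,0.09],[0,0,0.53],-1],[[-0.87,0.36,0.08],[0,0,0.52],-1],[[-0.84,0.43,0.09],[0,0,0.53],-1],[[-0.81,0.5,0.08],[0,0,0.52],-1],[[-0.77,0.56,0.09],[0,0,0.53],-1],[[-0.72,0.61,0.08],[0,0,0.52],-1],[[-0.67,0.67,0.09],[0,0,0.53],-1],[[-0.61,0.72,0.08],[0,0,0.52],-1]]
```

>>> {"fn": "play_rows", "kwargs": {"plan": [[[-0.72,-0.61,0.09],[0,0,0.52],-1],[[-0.77,-0.56,0.09],[0,0,0.52],-1],[[-0.81,-0.49,0.09],[0,0,0.52],-1],[[-0.84,-0.43,0.09],[0,0,0.52],-1],[[-0.87,-0.36,0.09],[0,0,0.52],-1],[[-0.9,-0.29,0.09],[0,0,0.53],-1],[[-0.92,-0.22,0.08],[0,0,0.52],-1],[[-0.93,-0.15,0.09],[0,0,0.53],-1],[[-0.94,-0.07,0.08],[0,0,0.52],-1],[[-0.95,0,0.09],[0,0,0.53],-1],[[-0.94,0.07,0.08],[0,0,0.52],-1],[[-0.93,0.15,0.09],[0,0,0.53],-1],[[-0.92,0.22,0.08],[0,0,0.52],-1],[[-0.9,0.29,0.09],[0,0,0.53],-1],[[-0.87,0.36,0.08],[0,0,0.52],-1],[[-0.84,0.43,0.09],[0,0,0.53],-1],[[-0.81,0.5,0.08],[0,0,0.52],-1],[[-0.77,0.56,0.09],[0,0,0.53],-1],[[-0.72,0.61,0.08],[0,0,0.52],-1],[[-0.67,0.67,0.09],[0,0,0.53],-1]], "newtons": 30}}

```text
clock: 3.95
position: [0.447, 0.1771, 0.2019]
tool_rot: [3.142, 0.0, 1.221]
force: [-0.5, 0.9, -0.5]
grip_width: 0.0851
finger_force: 0.0
```

Run:
```python
from h import *
np.set_printoptions(precision=4,suppress=True)
s=bot.observe(); print(s["position"],s["tool_rot"],s["qpos"],s["clock"])
f=grab_frame("wrist"); P=pts(f); cv2.imwrite("pics/w1.png",f["pixels"][...,::-1])
print(-f["R"].T@f["t"])
C=P[(P[:,2]>.074)&(P[:,2]<.09)&(np.hypot(P[:,0]-.458,P[:,1]-.158)<.05)]; print(top(C,0,.1))
a=rows((.457,.158,.12),1.147,-1,n=4); rows((.457,.158,.052),1.147,-1,start=a)
```

```text
[0.447  0.1771 0.2019] [3.1415 0.     1.2205] [-0.8307  0.3824  0.4233  2.0315 -0.2217  0.771  -0.6248] 3.95
[0.4754 0.2564 0.3311]
(3325, array([458.8, 158.4]), array([45.4, 60.1]), 65.6)
4 [[[-0.12,0.14,0.82],[0,0,0.11],-1],[[-0.12,0.14,0.82],[0,0,0.11],-1],[[-0.12,0.15,0.82],[0,0,0.11],-1],[[-0.12,0.14,0.81],[0,0,0.11],-1]]
3 [[[0,0,0.91],[0,0,0],-1],[[0,0,0.91],[0,0,0],-1],[[0,0,0.9],[0,0,0],-1]]
```

>>> {"fn": "play_rows", "kwargs": {"plan": [[[-0.11,0.15,0.82],[0,0,0.12],-1],[[-0.11,0.15,0.82],[0,0,0.12],-1],[[-0.11,0.16,0.82],[0,0,0.13],-1],[[-0.11,0.16,0.81],[0,0,0.12],-1],[[0,0,0.91],[0,0,0],-1],[[0,0,0.91],[0,0,0],-1],[[0,0,0.9],[0,0,0],-1],[[0,0,0],[0,0,0],-1],[[0,0,0],[0,0,0],1],[[0,0,0],[0,0,0],1],[[0,0,0],[0,0,0],1],[[0,0,0],[0,0,0],1],[[0,0,0],[0,0,0],1],[[0,0,0],[0,0,0],1]]}}

```text
clock: 5.75
position: [0.4573, 0.1626, 0.0532]
tool_rot: [3.14, -0.001, 1.152]
force: [1.1, -2.5, 8.5]
grip_width: 0.06
finger_force: 33.3
```

Run:
```python
from h import *
s=bot.observe(); print(s["position"],s["tool_rot"],s["clock"],s["grip_width"],s["finger_force"])
```

```text
[0.45726201 0.16263945 0.05322576] [ 3.14040332e+00 -1.15794070e-03  1.15194142e+00] 5.75 0.06001663069183304 33.25103759765625
```

Run:
```python
from h import *
a=rows((.457,.162,.155),1.152,1); rows((.614,-.034,.185),1.451,1,start=a)
```

```text
5 [[[-0.01,0,-0.81],[0,0,-0],1],[[-0,0,-0.82],[0,0,-0],1],[[-0.01,0,-0.81],[0,0,-0],1],[[-0,0,-0.82],[0,0,-0],1],[[-0.01,0,-0.81],[0,0,-0],1]]
11 [[[-0.42,0.81,-0.11],[0,0,-0.18],1],[[-0.44,0.8,-0.11],[0,0,-0.18],1],[[-0.46,0.79,-0.11],[0,0,-0.18],1],[[-0.48,0.77,-0.11],[0,0,-0.18],1],[[-0.5,0.76,-0.11],[0,0,-0.18],1],[[-0.53,0.75,-0.11],[0,0,-0.18],1],[[-0.54,0.73,-0.11],[0,0,-0.18],1],[[-0.57,0.72,-0.11],[0,0,-0.18],1],[[-0.58,0.7,-0.11],[0,0,-0.18],1],[[-0.6,0.69,-0.11],[0,0,-0.19],1],[[-0.63,0.67,-0.1],[0,0,-0.18],1]]
```

>>> {"fn": "play_rows", "kwargs": {"plan": [[[0,0,-0.81],[0,0,0],1],[[0,0,-0.82],[0,0,0],1],[[0,0,-0.81],[0,0,0],1],[[0,0,-0.82],[0,0,0],1],[[0,0,-0.81],[0,0,0],1],[[-0.42,0.81,-0.11],[0,0,-0.18],1],[[-0.44,0.8,-0.11],[0,0,-0.18],1],[[-0.46,0.79,-0.11],[0,0,-0.18],1],[[-0.48,0.77,-0.11],[0,0,-0.18],1],[[-0.5,0.76,-0.11],[0,0,-0.18],1],[[-0.53,0.75,-0.11],[0,0,-0.18],1],[[-0.54,0.73,-0.11],[0,0,-0.18],1],[[-0.57,0.72,-0.11],[0,0,-0.18],1],[[-0.58,0.7,-0.11],[0,0,-0.18],1],[[-0.6,0.69,-0.11],[0,0,-0.19],1],[[-0.63,0.67,-0.1],[0,0,-0.18],1],[[0,0,0],[0,0,0],1],[[0,0,0],[0,0,0],1]]}}

```text
clock: 8.0
position: [0.6132, -0.0328, 0.1842]
tool_rot: [-3.141, -0.0, 1.451]
force: [0.1, 0.2, -0.9]
grip_width: 0.0594
finger_force: 33.0
```

Run:
```python
from h import *
np.set_printoptions(precision=4,suppress=True)
s=bot.observe(); print(s["position"],s["tool_rot"],s["clock"],s["grip_width"],s["finger_force"],s["force"])
f=grab_frame("wrist"); P=pts(f); cv2.imwrite("pics/w2.png",f["pixels"][...,::-1]); np.save("w2.npy",P)
print(-f["R"].T@f["t"], f["R"][2])
for nm,yl in(("a",.066),("b",.017)):
    C=P[(P[:,2]>.084)&(P[:,2]<.094)&(abs(P[:,1]-yl)<.024)&(P[:,0]>.55)]; print(nm,top(C,0,.2),C[:,2].mean())
C=P[(P[:,2]>.06)&(P[:,2]<.095)&(P[:,1]>.12)&(P[:,0]>.55)&(P[:,1]<.2)]; print("blk",top(C,0,.1))
C=P[(P[:,2]>.018)&(P[:,2]<.027)&(P[:,1]<.2)&(P[:,1]>-.2)&(P[:,0]>.54)&(P[:,0]<.7)]
if len(C): print("lips",top(C,0,.1))
```

```text
[ 0.6132 -0.0328  0.1842] [-3.1413 -0.0003  1.4506] 8.0 0.0594328224571219 33.005059361457825 [ 0.081   0.195  -0.8751]
[0.6228 0.0509 0.3133] [-0.0396 -0.3254 -0.9447]
a (7211, array([696.5,  66. ]), array([202.,  48.]), 0.0) 0.08852749433172626
b (4906, array([622.6,  19.5]), array([50.4, 60.2]), 81.4) 0.08858290411912746
blk (0, array([0., 0.]), array([0., 0.]), 0.0)
lips (1024, array([621.7,  33.6]), array([175.3,  80.3]), 81.6)
```

View pics/w2.png

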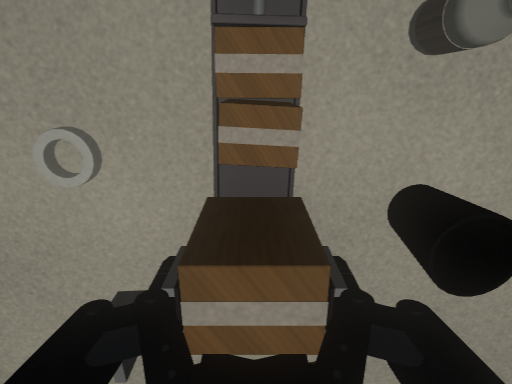

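The wrist view shows the held carton straight in the jaws, with B at about (260,135) and A at about (260,60) ahead of it. Next I'll fit the tray lips.

Run:
```python
from h import *
np.set_printoptions(precision=4,suppress=True)
P=np.load("w2.npy")
C=P[(P[:,2]>.0195)&(P[:,2]<.0245)&(P[:,1]<.11)&(P[:,1]>-.06)&(P[:,0]>.55)&(P[:,0]<.69)]
ys=.02
for nm,lo,hi in (("lo",-.05,-.03),("hi",.03,.05)):
    for th in [.14]:
        c=.6205+np.tan(th)*(C[:,1]-.0172); m=(C[:,0]-c>lo)&(C[:,0]-c<hi); D=C[m]
        l=cv2.fitLine((D[:,:2]*1000).astype(np.float32),cv2.DIST_HUBER,0,.01,.01).ravel(); a=l[0]/l[1]
        print(nm,len(D),"tan",a,"x@y=0",l[2]-a*l[3],"x@-40",l[2]-a*(l[3]+40), D[:,1].min(),D[:,1].max())
for nm,yl in(("a",.067),("b",.0185)):
    D=P[(P[:,2]>.085)&(P[:,2]<.092)&(abs(P[:,1]-yl)<.0235)&(abs(P[:,0]-.622)<.05)]; print(nm,top(D,0,.2))
# own carton bottom edge etc: top of held carton
f=grab_frame("top"); Q=pts(f)
C=Q[(np.abs(Q[:,0]-.608)<.06)&(Q[:,1]>-.2)&(Q[:,1]<-.03)&(Q[:,2]<.027)&(Q[:,2]>.018)]
for lo,hi in ((-.05,-.03),(.03,.05)):
    c=.6205+.14*(C[:,1]-.0172); D=C[(C[:,0]-c>lo)&(C[:,0]-c<hi)]
    if len(D)>10:
        l=cv2.fitLine((D[:,:2]*1000).astype(np.float32),cv2.DIST_HUBER,0,.01,.01).ravel(); a=l[0]/l[1]; print("top",len(D),a,"x@-40",l[2]-a*(l[3]+40))
```

```text
lo 664 tan 0.14225201 x@y=0 578.4802 x@-40 572.79016 -0.04780095076570683 0.10596920328016016
hi 202 tan 0.15294108 x@y=0 654.92395 x@-40 648.8063 -0.05672745035174905 0.10971394027697685
a (6198, array([628.5,  67. ]), array([47. , 66.1]), 89.9)
b (4887, array([622.4,  20. ]), array([49.2, 62. ]), 84.5)
```

Run:
```python
from h import *
a=rows((.6118,-.0335,.10),1.424,1); a=rows((.6118,-.0335,.062),1.424,1,start=a,n=4)
```

```text
4 [[[-0.01,-0.01,0.84],[0,0,0.05],1],[[-0.01,-0.01,0.84],[0,0,0.04],1],[[-0.01,-0.02,0.84],[0,0,0.05],1],[[-0.01,-0.01,0.85],[0,0,0.04],1]]
4 [[[-0,-0,0.38],[0,0,0],1],[[-0,-0,0.38],[0,0,0],1],[[-0,-0,0.38],[0,0,0],1],[[-0,-0,0.38],[0,0,0],1]]
```

>>> {"fn": "play_rows", "kwargs": {"plan": [[[-0.01,-0.01,0.84],[0,0,0.05],1],[[-0.01,-0.01,0.84],[0,0,0.05],1],[[-0.01,-0.02,0.84],[0,0,0.04],1],[[-0.01,-0.01,0.85],[0,0,0.04],1],[[0,0,0.38],[0,0,0],1],[[0,0,0.38],[0,0,0],1],[[0,0,0.38],[0,0,0],1],[[0,0,0.34],[0,0,0],1],[[0,0,0],[0,0,0],1],[[0,0,0],[0,0,0],1]]}}

```text
clock: 9.35
position: [0.6124, -0.0343, 0.0631]
tool_rot: [3.141, -0.0, 1.424]
force: [-0.6, 1.1, -0.1]
grip_width: 0.0596
finger_force: 33.0
```

>>> {"fn": "play_rows", "kwargs": {"plan": [[[0,0,0.06],[0,0,0],1],[[0,0,0],[0,0,0],1],[[0,0,0],[0,0,0],-1],[[0,0,0],[0,0,0],-1],[[0,0,0],[0,0,0],-1],[[0,0,0],[0,0,0],-1],[[0,0,0],[0,0,0],-1],[[0,0,-0.5],[0,0,0],-1],[[0,0,-1],[0,0,0],-1],[[0,0,-1],[0,0,0],-1],[[0,0,-1],[0,0,0],-1],[[0,0,-1],[0,0,0],-1],[[0,0,-1],[0,0,0],-1]]}}

```text
clock: 10.98
position: [0.6122, -0.0343, 0.2006]
tool_rot: [3.141, -0.0, 1.424]
force: [-0.1, -0.2, -0.2]
grip_width: 0.0852
finger_force: 0.0
```

Run:
```python
from h import *
np.set_printoptions(precision=4,suppress=True)
s=bot.observe(); print(s["position"],s["tool_rot"],s["clock"],s["grip_width"])
f=grab_frame("wrist"); P=pts(f); cv2.imwrite("pics/w3.png",f["pixels"][...,::-1])
C=P[(P[:,2]>.084)&(P[:,2]<.093)&(abs(P[:,0]-.615)<.06)]
for nm,yl in (("c",-.037),("b",.018),("a",.067)):
    D=C[abs(C[:,1]-yl+.147*(C[:,0]-.617))<.024]; print(nm,top(D,0,.2),"off centre line",np.round((np.median(D[:,0])-.6167-.147*np.median(D[:,1]))*1000,1))
for cam in ("side","top"):
  f2=grab_frame(cam); Q=pts(f2); D=Q[(Q[:,2]>.075)&(Q[:,2]<.1)&(abs(Q[:,0]-.611)<.05)&(abs(Q[:,1]+.036)<.03)]; print(cam,top(D,0,.2))
rows((.452,-.188,.20),1.49,-1)
```

```text
[ 0.6122 -0.0343  0.2006] [ 3.1409 -0.0001  1.4237] 10.975 0.08521123991408101
c (3632, array([610.8, -36.7]), array([45.4, 60. ]), 81.6) off centre line -0.6
b (4444, array([621.9,  17.3]), array([45.2, 60.1]), 79.9) off centre line 2.6
a (5470, array([627.6,  66.4]), array([45.2, 60.1]), 82.7) off centre line 1.0
side (321, array([609.5, -32. ]), array([57.7, 63.4]), 82.8)
top (0, array([0., 0.]), array([0., 0.]), 0.0)
10 [[[-0.7,-0.55,0],[0,0,-0.04],-1],[[-0.7,-0.55,0],[0,0,-0.04],-1],[[-0.7,-0.55,0],[0,0,-0.05],-1],[[-0.69,-0.56,0],[0,0,-0.04],-1],[[-0.69,-0.56,0],[0,0,-0.05],-1],[[-0.68,-0.57,0],[0,0,-0.04],-1],[[-0.68,-0.57,0.01],[0,0,-0.05],-1],[[-0.68,-0.58,0],[0,0,-0.04],-1],[[-0.67,-0.58,0.01],[0,0,-0.05],-1],[[-0.67,-0.59,0],[0,0,-0.04],-1]]
```

View pics/w3.png

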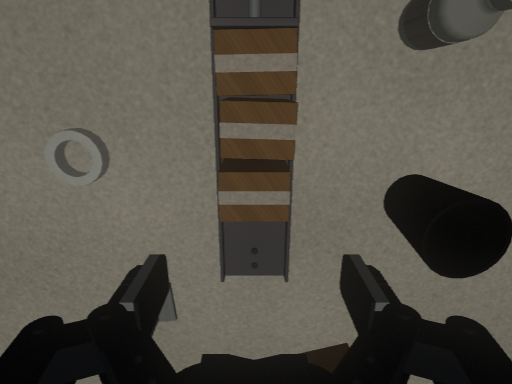

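All three cartons stand upright in line: C at (255,197), B at (258,130), A at (255,62). C has been let go. Next is the stop.

>>> {"fn": "play_rows", "kwargs": {"plan": [[[-0.7,-0.55,0],[0,0,-0.04],-1],[[-0.7,-0.55,0],[0,0,-0.04],-1],[[-0.7,-0.55,0],[0,0,-0.05],-1],[[-0.69,-0.56,0],[0,0,-0.04],-1],[[-0.69,-0.56,0],[0,0,-0.05],-1],[[-0.68,-0.57,0],[0,0,-0.04],-1],[[-0.68,-0.57,0.01],[0,0,-0.05],-1],[[-0.68,-0.58,0],[0,0,-0.04],-1],[[-0.67,-0.58,0.01],[0,0,-0.05],-1],[[-0.67,-0.59,0],[0,0,-0.04],-1],[[0,0,0],[0,0,0],-1],[[0,0,0],[0,0,0],-1]]}}

```text
clock: 12.62
position: [0.4517, -0.1879, 0.1984]
tool_rot: [3.141, -0.0, 1.49]
force: [-0.4, -0.1, 0.1]
grip_width: 0.0852
finger_force: 0.0
```

Run:
```python
from h import *
np.set_printoptions(precision=4,suppress=True)
s=bot.observe(); print(s["position"],s["tool_rot"],s["clock"],s["force"])
f=grab_frame("wrist"); P=pts(f); cv2.imwrite("pics/w4.png",f["pixels"][...,::-1])
N=P[(np.hypot(P[:,0]-.453,P[:,1]+.19)<.05)]
H=N[(N[:,2]>.077)&(N[:,2]<.09)]; print("all high",top(H,0,1))
pl=H[H[:,1]>-.172]; wb=H[H[:,1]<-.175]
print("plate",top(pl,0,1)); print("web",len(wb),top(wb,0,1),wb[:,2].mean())
for n,q in (("pl",pl),("wb",wb)):
    l=cv2.fitLine((q[:,:2]*1000).astype(np.float32),cv2.DIST_HUBER,0,.01,.01).ravel(); print(n,l)
F=N[(N[:,2]>.003)&(N[:,2]<.012)&(N[:,1]<-.175)]; print("foot",top(F,0,1))
```

```text
[ 0.4517 -0.1879  0.1984] [ 3.1412 -0.0001  1.4899] 12.625 [-0.4464 -0.1297  0.0539]
all high (1211, array([ 454.6, -189.1]), array([51.5, 55.3]), 85.7)
plate (551, array([ 456.2, -167.8]), array([ 8.9, 55.3]), 85.7)
web 608 (608, array([ 454.2, -194.7]), array([40.2, 11.9]), 86.1) 0.0824791480843332
pl [   0.9972   -0.0748  456.5185 -166.3838]
wb [   0.0807    0.9967  454.1594 -194.2241]
foot (937, array([ 456.2, -204.1]), array([29.8, 61.6]), 85.5)
```

View pics/w4.png

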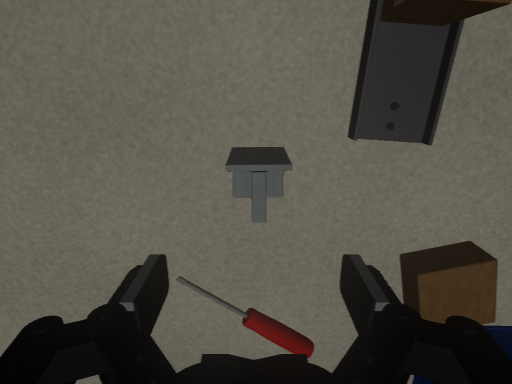

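The stop stands square below the jaws: plate at (259,158), web at (259,197). The tray's open end is at upper right and clear.

Run:
```python
from h import *
a=rows((.454,-.196,.12),1.493,-1); rows((.454,-.196,.045),1.493,-1,start=a,n=4)
```

```text
4 [[[-0.08,0.03,0.78],[0,0,-0],-1],[[-0.08,0.03,0.78],[0,0,-0.01],-1],[[-0.08,0.03,0.79],[0,0,-0],-1],[[-0.09,0.02,0.78],[0,0,-0.01],-1]]
4 [[[0,0,0.75],[0,0,0],-1],[[0,0,0.75],[0,0,0],-1],[[0,0,0.75],[0,0,0],-1],[[0,0,0.75],[0,0,0],-1]]
```

>>> {"fn": "play_rows", "kwargs": {"plan": [[[-0.08,0.03,0.78],[0,0,0],-1],[[-0.08,0.03,0.78],[0,0,-0.01],-1],[[-0.08,0.03,0.79],[0,0,0],-1],[[-0.09,0.02,0.78],[0,0,-0.01],-1],[[0,0,0.75],[0,0,0],-1],[[0,0,0.75],[0,0,0],-1],[[0,0,0.75],[0,0,0],-1],[[0,0,0.75],[0,0,0],-1],[[0,0,0],[0,0,0],-1],[[0,0,0],[0,0,0],1],[[0,0,0],[0,0,0],1],[[0,0,0],[0,0,0],1],[[0,0,0],[0,0,0],1],[[0,0,0],[0,0,0],1],[[0,0,0],[0,0,0],1],[[0,0,0],[0,0,0],1],[[0,0,0],[0,0,0],1]], "newtons": 70}}

```text
clock: 14.8
position: [0.4539, -0.1964, 0.0454]
tool_rot: [3.141, 0.0, 1.493]
force: [-0.4, 0.5, 7.1]
grip_width: 0.0113
finger_force: 68.1
```

Run:
```python
from h import *
s=bot.observe(); print(s["position"],s["tool_rot"],s["clock"],s["grip_width"],s["finger_force"],s["force"])
```

```text
[ 0.45390359 -0.19643531  0.04540018] [3.14099212e+00 4.60145371e-05 1.49280775e+00] 14.8 0.011315156429227988 68.1239104270935 [-0.36123703  0.50916623  7.1317032 ]
```

Run:
```python
from h import *
a=rows((.454,-.196,.145),1.493,1); a=rows((.601,-.107,.145),1.424,1,start=a);
```

```text
5 [[[0,0,-0.8],[0,0,-0],1],[[0,0,-0.8],[0,0,-0],1],[[0.01,0,-0.79],[0,0,-0],1],[[0,0,-0.8],[0,0,-0],1],[[0.01,0,-0.79],[0,0,-0],1]]
8 [[[0.5,0.7,-0],[0,0,0.06],1],[[0.51,0.69,-0],[0,0,0.06],1],[[0.51,0.69,-0],[0,0,0.06],1],[[0.52,0.68,-0],[0,0,0.06],1],[[0.53,0.68,-0],[0,0,0.05],1],[[0.53,0.68,-0],[0,0,0.06],1],[[0.53,0.67,-0],[0,0,0.05],1],[[0.54,0.67,-0],[0,0,0.06],1]]
```

>>> {"fn": "play_rows", "kwargs": {"plan": [[[0,0,-0.8],[0,0,0],1],[[0,0,-0.8],[0,0,0],1],[[0.01,0,-0.79],[0,0,0],1],[[0,0,-0.8],[0,0,0],1],[[0.01,0,-0.79],[0,0,0],1],[[0.5,0.7,0],[0,0,0.06],1],[[0.51,0.69,0],[0,0,0.06],1],[[0.51,0.69,0],[0,0,0.06],1],[[0.52,0.68,0],[0,0,0.06],1],[[0.53,0.68,0],[0,0,0.05],1],[[0.53,0.68,0],[0,0,0.06],1],[[0.53,0.67,0],[0,0,0.05],1],[[0.54,0.67,0],[0,0,0.06],1],[[0,0,0],[0,0,0],1],[[0,0,0],[0,0,0],1]]}}

```text
clock: 16.68
position: [0.6004, -0.1072, 0.1442]
tool_rot: [-3.141, 0.0, 1.424]
force: [-0.0, 0.4, -3.1]
grip_width: 0.0112
finger_force: 68.8
```

Run:
```python
from h import *
np.set_printoptions(precision=4,suppress=True)
s=bot.observe(); print(s["position"],s["tool_rot"],s["clock"],s["grip_width"],s["force"])
f=grab_frame("wrist"); P=pts(f); cv2.imwrite("pics/w5.png",f["pixels"][...,::-1])
H=P[(P[:,2]>.17)&(P[:,2]<.19)&(np.hypot(P[:,0]-.603,P[:,1]+.08)<.06)]; print("plate top",top(H,0,1))
Cc=P[(P[:,2]>.084)&(P[:,2]<.093)&(abs(P[:,0]-.615)<.06)]; D=Cc[abs(Cc[:,1]+.037+.147*(Cc[:,0]-.617))<.024]; print("c",top(D,0,1))
C=P[(P[:,2]>.0195)&(P[:,2]<.0245)&(P[:,1]<.11)&(P[:,1]>-.17)&(abs(P[:,0]-.61)<.07)]
for lo,hi in ((-.05,-.03),(.03,.05)):
    c=.6167+.147*C[:,1]; D=C[(C[:,0]-c>lo)&(C[:,0]-c<hi)]
    l=cv2.fitLine((D[:,:2]*1000).astype(np.float32),cv2.DIST_HUBER,0,.01,.01).ravel(); a=l[0]/l[1]; print(len(D),a,"x@-80",l[2]-a*(l[3]+80),D[:,1].min())
```

```text
[ 0.6004 -0.1072  0.1442] [-3.1407  0.0005  1.4236] 16.675 0.011208638485642767 [-0.0199  0.3692 -3.1036]
plate top (15698, array([600.6, -99.3]), array([52. , 89.8]), 81.4)
c (8006, array([611., -37.]), array([44.8, 60.2]), 81.5)
455 0.1445525 x@-80 566.73016 -0.09182038797019271
240 0.15256609 x@-80 642.946 -0.10443130658278575
```

View pics/w5.png

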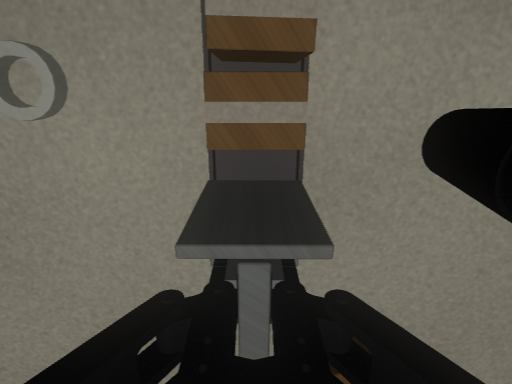

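The stop's plate (255,250) faces the row and is centred on the tray. Now lowering it.

>>> {"fn": "play_rows", "kwargs": {"plan": [[[0,0.02,0.8],[0,0,0],1],[[0,0,0.8],[0,0,0],1],[[0,0,0.7],[0,0,0],1],[[0,0,0.5],[0,0,0],1],[[0,0,0.4],[0,0,0],1],[[0,0,0.25],[0,0,0],1],[[0,0,0.1],[0,0,0],1],[[0,0,0],[0,0,0],1],[[0,0,0],[0,0,0],1]]}}

```text
clock: 17.85
position: [0.6015, -0.1072, 0.0562]
tool_rot: [3.141, -0.0, 1.424]
force: [0.5, 0.9, -3.4]
grip_width: 0.0106
finger_force: 68.8
```

>>> {"fn": "play_rows", "kwargs": {"plan": [[[0.1,0,0.04],[0,0,0],1],[[0.1,0,0],[0,0,0],1],[[0.1,0,0],[0,0,0],1],[[0.1,0,0],[0,0,0],1],[[0.08,0,0],[0,0,0],1],[[0.08,0,0],[0,0,0],1],[[0.08,0,0],[0,0,0],1],[[0.08,0,0],[0,0,0],1],[[0.08,0,0],[0,0,0],1],[[0.08,0,0],[0,0,0],1],[[0.08,0,0],[0,0,0],1],[[0.08,0,0],[0,0,0],1],[[0.08,0,0],[0,0,0],1],[[0,0,0],[0,0,0],1]]}}

```text
clock: 19.6
position: [0.6053, -0.0792, 0.0548]
tool_rot: [-3.142, -0.0, 1.424]
force: [0.9, -0.4, -4.0]
grip_width: 0.0108
finger_force: 68.8
```

>>> {"fn": "play_rows", "kwargs": {"plan": [[[0.08,0,0],[0,0,0],1],[[0.08,0,0],[0,0,0],1],[[0.08,0,0],[0,0,0],1],[[0.08,0,0],[0,0,0],1],[[0.08,0,0],[0,0,0],1],[[0.08,0,0],[0,0,0],1],[[0.08,0,0],[0,0,0],1],[[0.08,0,0],[0,0,0],1],[[0,0,0],[0,0,0],1],[[0,0,0],[0,0,0],1]]}}

```text
clock: 20.85
position: [0.6077, -0.0637, 0.0548]
tool_rot: [3.141, 0.0, 1.424]
force: [0.5, -4.6, -2.1]
grip_width: 0.0115
finger_force: 68.9
```

Run:
```python
from h import *
np.set_printoptions(precision=4,suppress=True)
F=[]
for i in range(2):
    f=grab_frame("wrist"); s=bot.observe(); F.append(s["force"])
print(np.array(F),s["position"],s["tool_rot"],s["clock"])
P=pts(f); cv2.imwrite("pics/w6.png",f["pixels"][...,::-1])
C=P[(P[:,2]>.084)&(P[:,2]<.094)&(abs(P[:,0]-.62)<.06)&(P[:,1]<.17)]; print("cartons",top(C,0,1))
q=C[:,1]*.989+C[:,0]*.147; print("row coord hist",[(round(b*1000),n) for n,b in zip(*np.histogram(q,bins=30))])
```

```text
[[ 0.3088 -4.7972 -2.5581]
 [-0.4338 -5.567  -2.6354]] [ 0.6077 -0.0637  0.0548] [3.1415 0.0001 1.4237] 20.95
cartons (55790, array([612.7, -18.7]), array([124.6,  80.2]), 82.4)
row coord hist [(9, np.int64(201)), (13, np.int64(276)), (18, np.int64(442)), (22, np.int64(334)), (26, np.int64(332)), (30, np.int64(878)), (34, np.int64(1656)), (38, np.int64(992)), (42, np.int64(332)), (47, np.int64(339)), (51, np.int64(788)), (55, np.int64(1848)), (59, np.int64(1857)), (63, np.int64(1881)), (67, np.int64(1943)), (71, np.int64(1987)), (76, np.int64(2110)), (80, np.int64(2233)), (84, np.int64(2364)), (88, np.int64(2399)), (92, np.int64(2493)), (96, np.int64(2557)), (100, np.int64(2697)), (105, np.int64(2930)), (109, np.int64(2940)), (113, np.int64(3105)), (117, np.int64(3270)), (121, np.int64(3448)), (125, np.int64(3634)), (129, np.int64(3524))]
```

View pics/w6.png

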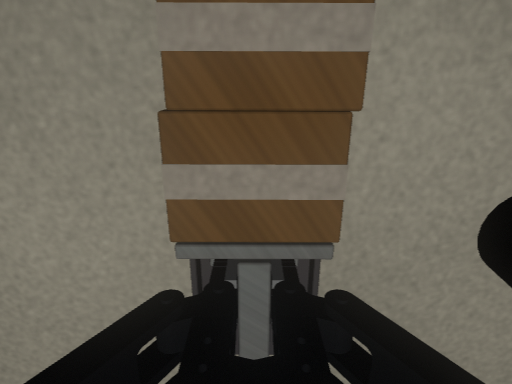

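Plate at (255,250) sits flush on C, and C is closed against B. The force so far is about 5.5 N, so I'll add roughly 12 mm.

>>> {"fn": "play_rows", "kwargs": {"plan": [[[0.08,0,0],[0,0,0],1],[[0.08,0,0],[0,0,0],1],[[0.08,0,0],[0,0,0],1],[[0.08,0,0],[0,0,0],1],[[0.08,0,0],[0,0,0],1],[[0.08,0,0],[0,0,0],1],[[0,0,0],[0,0,0],1],[[0,0,0],[0,0,0],1],[[0,0,0],[0,0,0],1],[[0,0,0],[0,0,0],1]]}}

```text
clock: 22.2
position: [0.6094, -0.0525, 0.0548]
tool_rot: [3.141, 0.001, 1.423]
force: [-0.4, -7.6, -2.2]
grip_width: 0.0109
finger_force: 68.9
```

Run:
```python
from h import *
np.set_printoptions(precision=4,suppress=True)
F=[]
for i in range(3):
    f=grab_frame("side"); s=bot.observe(); F.append(s["force"]@[.147,.989,0])
print(np.array(F),s["position"],s["tool_rot"],s["clock"],s["finger_force"])
f2=grab_frame("top")
cv2.imwrite("pics/v7.png",np.vstack([cv2.resize(f["pixels"][130:270,200:340],(600,600))[:300+290],])[...,::-1])
for g in (f,f2):
    P=pts(g); C=P[(P[:,2]>.084)&(P[:,2]<.096)&(abs(P[:,0]-.625)<.05)&(abs(P[:,1]-.04)<.12)]; print(top(C,0,1))
```

```text
[-8.3674 -8.5942 -9.3096] [ 0.6094 -0.0525  0.0548] [3.1414 0.0008 1.4232] 22.35 68.88846158981323
(573, array([620.7,  24.4]), array([194.5,  67.4]), 82.6)
(534, array([626.9,  66.7]), array([102.4,  62.4]), 82.3)
```

View pics/v7.png

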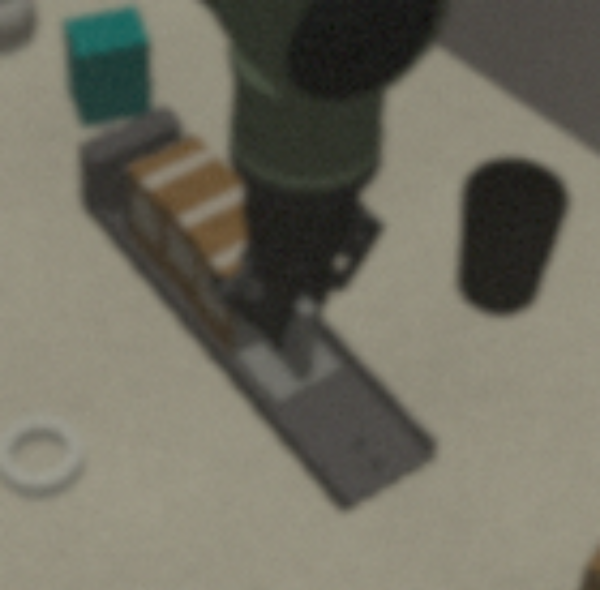

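>>> {"fn": "play_rows", "kwargs": {"plan": [[[0.06,0,0],[0,0,0],1],[[0,0,0],[0,0,0],1],[[0,0,0],[0,0,0],1],[[0,0,0],[0,0,0],1],[[0,0,0],[0,0,0],1],[[0,0,0],[0,0,0],1]]}}

```text
clock: 23.15
position: [0.6095, -0.0512, 0.0548]
tool_rot: [3.141, 0.001, 1.423]
force: [0.2, -9.4, -1.7]
grip_width: 0.0113
finger_force: 68.9
```

Run:
```python
from h import *
F=[bot.observe()["force"]@[.147,.989,0]]
for i in range(3):
    f=grab_frame("wrist"); F.append(bot.observe()["force"]@[.147,.989,0])
s=bot.observe(); print(np.round(F,1),s["position"],s["tool_rot"],s["finger_force"])
if -13<np.mean(F)<-7.5: print(bot.job_done())
```

```text
[ -9.3  -9.3  -9.4 -10.1] [ 0.60956459 -0.05123296  0.05485841] [3.14138252e+00 1.01604325e-03 1.42304269e+00] 68.88025760650635
the job is handed in; nothing more can be done
None
```

I handed the job in at about 23 s (no verdict came back): the spare carton stands in line in the tray, and the end stop is still gripped about 1–2 mm off the floor, pressing the closed row against the pusher with about 9–10 N.

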